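# Open the tool chest's blind click-dial lock

### The job

Unlock the red tool chest: its black dial has no marks and opens at exactly six clicks clockwise (seen from above) from its anticlockwise stop, so feel for that stop without forcing the lock round, and count. Then push the yellow tab of the bolt fully home towards the dial, so that the bolt leaves its keeper, and leave the things on and around the chest where they are.

Things in the scene. Friction and masses are not known exactly. Their poses are not given: they have to be found in the camera images.
- chest: Closed red tool chest, fixed to the table: 226 mm along its x, 426 along its y, lid top 120 mm above its origin (centre of its underside), z up. On the lid at x = 0: a round dark lock case (radius 50, 24 mm high) centred at y = -80 mm carries the lock ring and the dial; a bolt runs from it along y through a guide staple at y = -10 and a keeper at y = +85 mm.
- dial_grip (a point): Fixed point on the dial's vertical axis, 52 mm above the lid, to grip at (axes as the chest). The dial is a round black ribbed knob of 48 mm diameter (51 over its ribs, which are look only), its sides from 31 to 64 mm above the lid; the lock ring under it is 29 mm above the lid. It looks the same in every position and its angle is not reported.
- dial_top (a point): Fixed point at the centre of the dial's top, 64 mm above the lid. The dial has 11 resting places 24 degrees apart, the first 2 degrees from its anticlockwise stop; it starts one to five clicks clockwise of that first place. A click takes about 0.1 N m, then it snaps on by itself and holds when let go. The bolt is free only at the sixth click; elsewhere it stops within 4 mm.
- lock_ring (a joint): Twist, rad, of the sprung aluminium ring (80 mm across, its orange mark on the side away from the robot, in line with a white mark on the case) that carries the dial and its stops: 0 unloaded, positive clockwise from above, 2.5 N m per rad. Passing clicks sways it by about 0.05 rad; pressing on against the stop twists it further, and beyond 0.25 rad either way (about 0.6 N m) the lock is damaged.
- bolt_tab (a point): Centre of the top of the bolt's yellow upright tab, 60 mm above the lid: 30 mm along the chest's x, 12 mm along its y, from 8 to 60 mm above the lid. It starts 135 mm from the dial's axis on the chest's +y side and slides towards the dial (chest's -y). Axes as the chest. It may be pushed or pinched.
- keeper (a point): Centre of the top of the keeper, the steel staple that the locked bolt's end stands in, 24 mm above the lid, 12 mm along the chest's y and 42 mm along its x, 165 mm from the dial's axis. The guide staple is the same, 70 mm from the dial's axis.
- slide_bolt (a joint): Travel of the bolt towards the dial, m: 0 = locked (in the keeper), 0.030 = fully home at its end stop, out of the keeper. About 2 N of friction; it stays where it is left.
- tape_roll: Bystander: yellow roll of tape lying flat on the chest's lid, 50 mm across, 18 mm high.
- socket: Bystander: steel socket standing on the chest's lid, 26 mm across, 30 mm high.
- hammer: Bystander: hammer with a wooden handle lying on the table.
- wrench: Bystander: steel wrench lying on the table.
- level: Bystander: red spirit level standing on its long edge, 400 mm long, 45 mm high.
- cartridge: Bystander: white and blue sealant cartridge standing on its end, 48 mm across, 270 mm high.

How it is judged:
By the outcome, as a careful person would: the job done as asked, in the order asked, and still so for the second after the job is handed in, with the robot touching nothing.
It also fails if it takes over 72 s, if anything falls off the work surface, if the arm or the gripper's body presses on something with over 40 N, if the wrist force passes 120 N, or if a joint passes its speed limit or range.

### The arm

A 7-joint arm with a two-finger parallel gripper is mounted at the origin on the work surface. World frame = base frame: x ahead of the robot, y to its left, z up, the work surface at z = 0. Lengths are in m, angles in degrees, forces in N, time in s.
With the tool pointing down it reaches from about 0.425 to 0.875 m from the base axis. Payload 4.7 kg.
Tool frame: the origin (TCP) lies at the very end of the fingers, on their centre line; the grasp point (between the pads) lies 19 mm behind it; z points along the fingers, y is the direction in which the jaws open and shut (so a half turn about z gives the same grasp; the last joint's range is limited). The gripper opens to 87 mm and grips with 3 to 60 N. Pads are 19 mm wide; open, the fingers measure 117 mm over their backs; the gripper's body (75 mm by 190 mm) begins 51 mm behind the grasp point.
Start: joints at [-68.004, 18.392, -4.016, 83.108, 1.295, 78.541, -3.26], TCP at [0.235, 0.606, 0.223] pointing down, gripper open.
Joint ranges: [-163.93, 163.93], [-17.29, 119.83], [-79.2, 71.16], [3.27, 140.29], [-89.18, 269.18], [5.43, 117.66], [-154.24, 154.24]. Speed limits (degrees/s): [147.25, 147.25, 180, 180, 180, 180, 180].

### API

Orientations are given as [roll, pitch, yaw] about the fixed x, y, z axes, in that order (R = Rz(yaw) Ry(pitch) Rx(roll)).
In Python, from cell import * gives the robot as it stands.
- The arm moves only by the tool drive_tool, never from a script. Its argument "moves" is text: rows parted by semicolons, each of 5 numbers parted by spaces: the shift along the tool's x, y, z in m, then the turn about the tool's z in degrees, then the gripper's target within -1 to 1 (fully open at 1, half-way at 0, shut at -1). In form: x y z yaw fingers; .... A call has exactly 8 rows; each row is the pose to reach, as a shift and turn from the pose commanded when the call began, along the tool's axes at that moment; what a row does not reach only later rows make up. A row lasts 1/10 s, in which the tool goes at most 50 mm and 8.59 degrees, less where a joint would pass 70% of its speed; a pose out of reach is approached as far as the arm can. A call with a gripper value outside its range is refused whole. The fingers move at their own pace and stop on an object; "grip_force" is the grip in N (left out, the last holds). Time passes only in rows, so rows that repeat a pose let the fingers close, or fill a call up. It gives the time, the measured TCP pose, the force and the opening at its end, in the units of the state.
- get_obs(): the state, without advancing time (a new reading comes with each control period).
- read_camera(name): name is "scene" or "top" or "wrist"; returns (picture, depth): 480x640x3 uint8, red, green, blue; 480x640 float32, m along the optical axis (not along the pixel's ray), 0 where there is no reading.
- calibration(name): a dict with "intrinsics" (3x3 intrinsics, pixels), "cam_to_world" (4x4, takes a point from camera to world coordinates); the wrist camera has in their place "T_tool_cam" (4x4, takes a point from camera to tool coordinates, whose origin is the TCP and whose axes are the flange's). Camera axes: x right, y up, looking along -z (the intrinsics and any distortion apply to the point x, -y, -z); pixel columns grow to the right and rows downward; lengths in m; the calibration is good to about 2 mm. A picture is of the moment at which its call begins: read the wrist's pose just before it. calibration takes no time and is no camera call.
- sign_off(): hands the job in, once; it reports no verdict.
Trained networks look in the newest picture that a camera, given by its name, has taken for a name from the list of things; names that differ only in an ending like _2 or _b are one class to them, and where a whole thing is asked for, a point or a joint stands for the part that bears it (a point fixed in the world has none). Each returns a list of dicts, best first, with "conf" (0 to 1); they miss things now and then, are a little off and sometimes report something else, mostly with a low value. They report only what shows in the picture. A call takes as long as a camera call.
- search_frame(camera, name): "uv" ([column, row] in pixels, amid what is visible of it).
- pinpoint(camera, name): "uv" ([column, row] in pixels: a listed point, or the origin of a listed thing).
The state is a dict: "time_s": time; "qpos": joint angles; "joint_velocities": joint speeds; "effort": joint torques, N m; "tool_pos": TCP position; "tool_rot": TCP orientation; "force": force on the tool from outside, world axes, zero at the start; "wrist_torque": the same for the moment, N m; "grip_width": finger opening in m.
Only numpy, scipy, OpenCV 4.12 (cv2) and the standard library are available. Lean on these libraries where they do the work, as an engineer would, in place of code of your own. Each camera call takes 0.05 s, during which the arm holds its last target. There are 200 camera calls.

## Working session

There is one attempt and no reset: what is moved stays moved. The work goes in short steps, Python scripts to look and compute and a tool call to move; the robot and the scene stay as the last step left them, time stands still between calls to the robot, and variables do not carry over. Pictures are saved under pics/ and viewed, about 8 in all and at most 12, crops included, and the job is handed in when it is done.

Besides the shell and the picture viewer there is one more tool, called after "Request:" as name(argument=value, ...) on one line, values as JSON. drive_tool: Moves the arm, as the interface text tells. Its arguments: {"type":"object","properties":{"moves":{"type":"string"},"grip_force":{"type":"number"}},"required":["moves"]}

```bash
ls; mkdir -p pics; cat > h.py <<'E'
from cell import *
import numpy as np, cv2
from scipy.spatial.transform import Rotation as R
def cam(n):
    c=calibration(n); K=np.array(c["intrinsics"])
    if "cam_to_world" in c: T=np.array(c["cam_to_world"])
    else:
        o=get_obs(); W=np.eye(4); W[:3,3]=o["tool_pos"]; W[:3,:3]=R.from_euler("xyz",o["tool_rot"],degrees=True).as_matrix()
        T=W@np.array(c["T_tool_cam"])
    return K,T,c
def ray(K,T,uv):
    d=np.linalg.inv(K)@[uv[0],uv[1],1]; d=T[:3,:3]@np.array([d[0],-d[1],-d[2]/1.0*1])
    return T[:3,3],d
def at_depth(K,T,uv,z):
    o,d=ray(K,T,uv); return o+d*z
def at_z(K,T,uv,z):
    o,d=ray(K,T,uv); return o+d*(z-o[2])/d[2]
E
python3 - <<'E'
from h import *
print(get_obs())
for n in ["scene","top","wrist"]:
    K,T,c=cam(n); p,d=read_camera(n); cv2.imwrite(f"pics/{n}0.png",p[:,:,::-1])
    print(n,[k for k in c],K.round(1).tolist(),T.round(3).tolist())
    if n=="wrist": continue
    for t in ["dial_top","dial_grip","bolt_tab","keeper","chest"]:
        for r in pinpoint(n,t)[:2]:
            u,v=r["uv"]; z=d[int(v),int(u)]
            print(t,np.round(r["uv"],1),round(r["conf"],2),at_depth(K,T,r["uv"],z).round(4))
E
```

```text
pics
{'time_s': 0.0, 'qpos': array([-68.00409444,  18.43869665,  -4.01351372,  83.1760483 ,
         1.29621052,  78.54017397,  -3.25885953]), 'joint_velocities': array([-0.03400665, -0.00549706,  0.01939383,  0.00717434,  0.0514384 ,
       -0.11147591, -0.06318484]), 'effort': array([ 1.97830145e-04, -4.91286027e+01, -4.03871695e-01, -3.12522769e+01,
       -6.39528804e-02,  4.35662933e-02,  1.62494939e-04]), 'tool_pos': array([0.23480277, 0.60550915, 0.22145531]), 'tool_rot': array([-1.79890384e+02,  7.61348952e-03,  1.58813344e+02]), 'force': array([0.16572098, 0.01535117, 0.07440215]), 'wrist_torque': array([-0.013938  , -0.03956054,  0.0249038 ]), 'grip_width': 0.0873334199553768}
scene ['intrinsics', 'cam_to_world'] [[434.4, 0.0, 316.2], [0.0, 434.4, 239.1], [0.0, 0.0, 1.0]] [[0.802, -0.495, 0.335, 0.931], [0.597, 0.674, -0.435, -0.415], [-0.011, 0.549, 0.836, 0.943], [0.0, 0.0, 0.0, 1.0]]
dial_top [281.7 212.4] 0.8 [ 0.5239 -0.0093  0.1843]
dial_top [209.  392.9] 0.42 [ 0.6325 -0.3748  0.0879]
bolt_tab [314.1 174.3] 0.9 [0.5127 0.1235 0.1802]
keeper [321.2 179.1] 0.65 [0.5309 0.1267 0.1727]
chest [303.4 234.1] 0.85 [ 0.575  -0.001   0.1345]
top ['intrinsics', 'cam_to_world'] [[491.1, 0.0, 324.1], [0.0, 491.1, 244.6], [0.0, 0.0, 1.0]] [[0.014, 0.996, -0.091, 0.507], [-1.0, 0.013, -0.014, 0.005], [-0.012, 0.091, 0.996, 1.276], [0.0, 0.0, 0.0, 1.0]]
dial_top [337.7 280.3] 0.72 [ 0.5276 -0.0118  0.1858]
dial_grip [337.3 285.3] 0.64 [ 0.5166 -0.0111  0.1823]
bolt_tab [283.  286.5] 0.97 [0.5125 0.1143 0.1319]
bolt_tab [476.  252.4] 0.51 [ 0.6014 -0.3469  0.0865]
keeper [267.3 285.5] 0.91 [0.5142 0.1487 0.1487]
chest [306.2 286.6] 0.78 [0.513  0.0598 0.1435]
wrist ['intrinsics', 'T_tool_cam'] [[391.1, 0.0, 318.6], [0.0, 391.1, 240.2], [0.0, 0.0, 1.0]] [[0.362, -0.891, -0.275, 0.16], [0.932, 0.346, 0.106, 0.636], [0.0, -0.295, 0.956, 0.385], [0.0, 0.0, 0.0, 1.0]]
```

View pics/scene0.png

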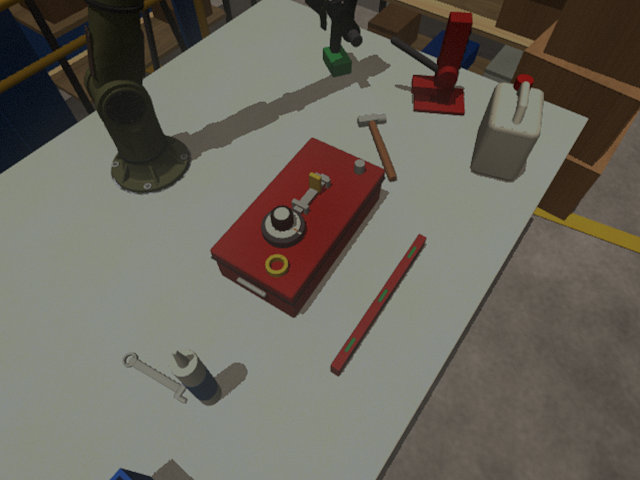

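View pics/top0.png

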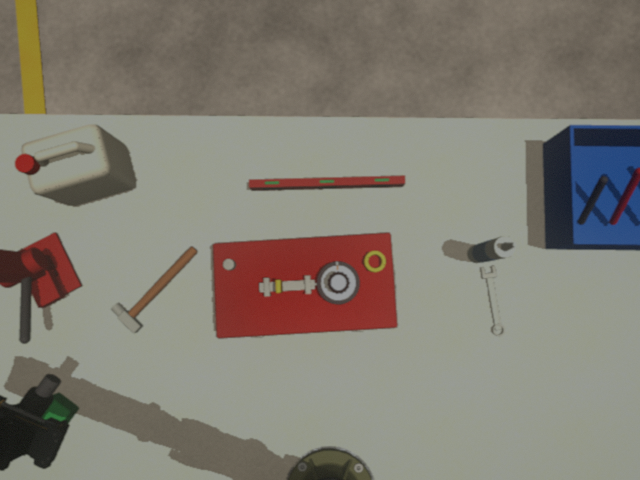

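Request:
drive_tool(moves="-0.01 -0.01 -0.045 0 1;-0.035 -0.035 -0.08 0 1;-0.065 -0.065 -0.1 0 1;-0.1 -0.095 -0.12 0 1;-0.135 -0.13 -0.13 0 1;-0.17 -0.165 -0.13 0 1;-0.205 -0.2 -0.13 0 1;-0.24 -0.23 -0.13 0 1")

```text
time_s: 1.45
tool_pos: [0.3762, 0.3025, 0.3532]
tool_rot: [179.9, 0.0, 158.8]
force: [0.7, 0.0, -0.1]
grip_width: 0.087
```

Request:
drive_tool(moves="-0.035 -0.03 0 0 1;-0.07 -0.065 0 0 1;-0.1 -0.1 0 0 1;-0.135 -0.135 0 0 1;-0.17 -0.17 0 0 1;-0.205 -0.2 0 0 1;-0.23 -0.225 0 0 1;-0.24 -0.235 0 0 1")

```text
time_s: 2.25
tool_pos: [0.5152, -0.0058, 0.3529]
tool_rot: [-180.0, 0.1, 158.4]
force: [-0.8, -0.0, -0.4]
grip_width: 0.087
```

```bash
python3 - <<'E'
from h import *
o=get_obs(); print(o["time_s"],o["qpos"].round(1),o["tool_pos"],o["tool_rot"],o["force"],o["wrist_torque"])
K,T,c=cam("wrist"); print(np.array(c["T_tool_cam"]).round(3))
p,d=read_camera("wrist"); cv2.imwrite("pics/w1.png",p[:,:,::-1])
np.savez("w1.npz",p=p,d=d,T=T,K=K)
for t in ["dial_top","bolt_tab","keeper","socket"]:
    for r in pinpoint("wrist",t)[:2]:
        u,v=r["uv"]; z=d[int(v),int(u)]
        print(t,np.round(r["uv"],1),round(r["conf"],2),at_depth(K,T,r["uv"],z).round(4))
E
```

```text
2.25 [-33.8  -1.   31.2  90.4   0.6  90.4  65.9] [ 0.51519946 -0.00575799  0.35293508] [-1.79958596e+02  8.77422936e-02  1.58446833e+02] [-0.77110824 -0.02589029 -0.42902546] [-0.02822108  0.07813235  0.00962619]
[[-0.001  0.956  0.295  0.081]
 [ 1.     0.001  0.     0.   ]
 [-0.     0.295 -0.956 -0.162]
 [ 0.     0.     0.     1.   ]]
dial_top [315.3 226.8] 0.66 [ 0.5224 -0.0117  0.1852]
bolt_tab [457.6 159.7] 0.64 [0.513  0.1206 0.1816]
keeper [475.2 142.1] 0.65 [0.5116 0.1506 0.1448]
socket [568.7 154.4] 0.73 [0.5561 0.2316 0.1391]
```

Request:
drive_tool(moves="0 0 0 7 1;0 0 0 15 1;-0.01 0 0 23 1;-0.01 -0.003 0 31 1;-0.01 -0.003 0 39 1;-0.01 -0.003 0 47 1;-0.01 -0.003 0 51 1;-0.01 -0.003 0 51 1")

```text
time_s: 3.3
tool_pos: [0.5224, -0.0055, 0.3526]
tool_rot: [180.0, -0.0, 108.0]
force: [0.7, 0.2, 0.3]
grip_width: 0.0873
```

```bash
python3 - <<'E'
from h import *
o=get_obs(); print(o["time_s"],o["qpos"].round(1),o["tool_pos"],o["tool_rot"],o["force"],o["wrist_torque"])
K,T,c=cam("wrist")
p,d=read_camera("wrist"); cv2.imwrite("pics/w2.png",p[:,:,::-1])
np.savez("w2.npz",p=p,d=d,T=T,K=K)
w1=np.load("w1.npz")
def tri(a,b):
    A=np.zeros((3,3));B=np.zeros(3)
    for o,r in (a,b):
        r=r/np.linalg.norm(r);P=np.eye(3)-np.outer(r,r);A+=P;B+=P@o
    return np.linalg.solve(A,B)
uv1=dict(dial_top=[315.3,226.8],bolt_tab=[457.6,159.7],keeper=[475.2,142.1],socket=[568.7,154.4])
for t in uv1:
    for r in pinpoint("wrist",t)[:2]:
        u,v=r["uv"]; z=d[int(v),int(u)]
        print(t,np.round(r["uv"],1),round(r["conf"],2),at_depth(K,T,r["uv"],z).round(4),"tri",tri(ray(K,w1["T"],uv1[t]),ray(K,T,r["uv"])).round(4))
# point clouds from both wrist views: top-of-dial, ring, tab, lid
for f in ["w1","w2"]:
    n=np.load(f+".npz"); d=n["d"]; v,u=np.mgrid[:480,:640]; z=d.ravel()
    q=np.linalg.inv(K)@np.stack([u.ravel(),v.ravel(),np.ones(u.size)]); q=q*[[1],[-1],[-1]]*z
    P=(n["T"][:3,:3]@q).T+n["T"][:3,3]; P=P[z>0.05]
    m=np.linalg.norm(P[:,:2]-[.523,-.0115],axis=1)<.035; a=P[m&(P[:,2]>.178)&(P[:,2]<.192)]
    (cx,cy),r=cv2.minEnclosingCircle((a[:,:2]*1000).astype(np.float32)); 
    print(f,"dial",np.median(a,axis=0).round(4),a[:,:2].mean(0).round(4),(cx,cy,r),len(a))
    m=(abs(P[:,0]-.513)<.035)&(abs(P[:,1]-.12)<.025)&(P[:,2]>.172)&(P[:,2]<.195); a=P[m]
    if len(a): (c2,s2,an)=cv2.minAreaRect((a[:,:2]*1000).astype(np.float32)); print("tab",np.median(a,axis=0).round(4),c2,s2,an)
    m=(P[:,2]>.11)&(P[:,2]<.13)&(abs(P[:,0]-.53)<.25); a=P[m]
    print("lid",np.median(a[:,2]),cv2.minAreaRect((a[:,:2]*1000).astype(np.float32)))
E
```

```text
3.3 [-33.3   0.1  31.3  89.5  -0.1  90.4  16. ] [ 0.52239054 -0.00545859  0.35261144] [ 1.79986058e+02 -3.64947837e-02  1.07989677e+02] [0.7418156  0.15494122 0.34036853] [-0.13958832  0.01638979  0.03879643]
dial_top [314.8 224.4] 0.85 [ 0.5214 -0.012   0.1853] tri [ 0.5212 -0.0111  0.1895]
dial_top [332.7 127.5] 0.46 [0.5123 0.0695 0.1364] tri [0.4877 0.0404 0.3837]
bolt_tab [356.7  61.6] 0.92 [0.5127 0.1226 0.1809] tri [0.5133 0.1224 0.1779]
keeper [362.4  28.8] 0.94 [0.5103 0.1535 0.1458] tri [0.5114 0.1532 0.1413]
w1 dial [ 0.523  -0.0119  0.1848] [ 0.5232 -0.012 ] (524.4851684570312, -12.592522621154785, 25.490581512451172) 2347
tab [0.5133 0.1206 0.1798] (514.154052734375, 121.8772964477539) (29.6174259185791, 12.448565483093262) 3.4000582695007324
lid 0.12041496435320867 ((518.0652465820312, 67.393798828125), (225.026123046875, 424.5403747558594), 4.1600494384765625)
w2 dial [ 0.5237 -0.011   0.1848] [ 0.5238 -0.0112] (523.976318359375, -12.534064292907715, 25.553476333618164) 2360
tab [0.5142 0.1214 0.18  ] (514.32373046875, 122.05757904052734) (29.96868133544922, 12.291741371154785) 4.405417442321777
lid 0.12038757897360539 ((520.7909545898438, 33.450042724609375), (226.326171875, 355.4892272949219), 4.031274318695068)
```

View pics/w2.png

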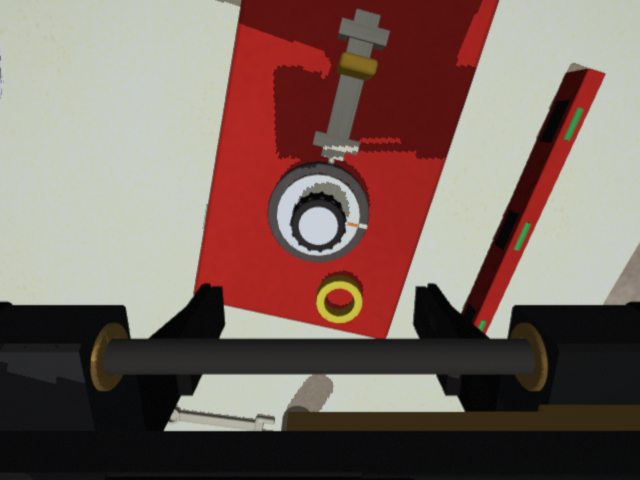

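Request:
drive_tool(moves="-0.003 0 0.02 0 1;-0.007 0 0.05 0 1;-0.007 -0.0005 0.08 0 1;-0.007 -0.0005 0.11 0 1;-0.007 -0.0005 0.13 0 1;-0.007 -0.0005 0.14 0 1;-0.007 -0.0005 0.14 0 1;-0.007 -0.0005 0.14 0 1")

```text
time_s: 4.35
tool_pos: [0.525, -0.0142, 0.2135]
tool_rot: [179.9, 0.0, 107.8]
force: [-0.5, -0.5, 0.2]
grip_width: 0.0871
```

```bash
cat > s.py <<'E'
from h import *
o=get_obs(); Rt=R.from_euler("xyz",o["tool_rot"],degrees=True).as_matrix()
print(o["time_s"],"j7",o["qpos"][6].round(2),"pos",o["tool_pos"].round(4),"rot",o["tool_rot"].round(2),"F",o["force"].round(2),"M",o["wrist_torque"].round(3),"w",round(o["grip_width"],4))
import sys
if len(sys.argv)>3: print("shift tool", (Rt.T@(np.array([float(a) for a in sys.argv[1:4]])-o["tool_pos"])).round(4))
E
python3 s.py 0.5242 -0.0126 0.155
```

```text
4.35 j7 18.21 pos [ 0.525  -0.0142  0.2135] rot [1.7992e+02 2.0000e-02 1.0783e+02] F [-0.48 -0.52  0.18] M [-0.104 -0.012 -0.012] w 0.0871
shift tool [ 0.0018 -0.0004  0.0585]
```

Request:
drive_tool(moves="0.001 0 0.02 0 1;0.002 -0.0004 0.04 0 1;0.002 -0.0004 0.055 0 1;0.002 -0.0004 0.0585 0 1;0.002 -0.0004 0.0585 0 1;0.002 -0.0004 0.0585 0 0.6;0.002 -0.0004 0.0585 0 0.3;0.002 -0.0004 0.0585 0 0.2", grip_force=20)

```text
time_s: 5.15
tool_pos: [0.5239, -0.0124, 0.1549]
tool_rot: [179.9, 0.0, 107.8]
force: [-0.4, -1.3, -0.6]
grip_width: 0.0707
```

```bash
python3 s.py 0.5242 -0.0126 0.155
```

```text
5.15 j7 19.36 pos [ 0.5239 -0.0124  0.1549] rot [179.91   0.   107.81] F [-0.35 -1.31 -0.56] M [-0.1    0.047  0.032] w 0.0707
shift tool [-0.0003  0.0002 -0.0001]
```

Request:
drive_tool(moves="0 0 0 0 -0.3;0 0 0 0 -0.3;0 0 0 0 -0.3;0 0 0 0 -0.3;0 0 0 0 -0.3;0 0 0 0 -0.3;0 0 0 0 -0.3;0 0 0 0 -0.3")

```text
time_s: 5.95
tool_pos: [0.5239, -0.0123, 0.1543]
tool_rot: [179.9, 0.0, 107.8]
force: [3.8, 0.8, -0.6]
grip_width: 0.0476
```

```bash
python3 s.py
```

```text
5.95 j7 19.36 pos [ 0.5239 -0.0123  0.1543] rot [1.7992e+02 1.0000e-02 1.0782e+02] F [ 3.78  0.78 -0.6 ] M [ 0.075 -0.682 -0.001] w 0.0476
```

Request:
drive_tool(moves="0 0 0 -1 -0.3;0 0 0 -2 -0.3;0 0 0 -3 -0.3;0 0 0 -4 -0.3;0 0 0 -5 -0.3;0 0 0 -6 -0.3;0 0 0 -6 -0.3;0 0 0 -6 -0.3")

```text
time_s: 6.75
tool_pos: [0.5239, -0.0123, 0.1543]
tool_rot: [179.9, 0.0, 113.9]
force: [5.4, 2.0, -1.5]
grip_width: 0.0477
```

```bash
python3 s.py
```

```text
6.75 j7 25.37 pos [ 0.5239 -0.0123  0.1543] rot [1.7993e+02 1.0000e-02 1.1386e+02] F [ 5.38  2.02 -1.54] M [ 0.213 -1.079 -0.139] w 0.0477
```

Request:
drive_tool(moves="0 0 0 -1 -0.3;0 0 0 -2 -0.3;0 0 0 -3 -0.3;0 0 0 -4 -0.3;0 0 0 -5 -0.3;0 0 0 -6 -0.3;0 0 0 -6 -0.3;0 0 0 -6 -0.3")

```text
time_s: 7.55
tool_pos: [0.5238, -0.0123, 0.1543]
tool_rot: [179.9, 0.0, 119.9]
force: [4.6, 1.4, -1.6]
grip_width: 0.0477
```

```bash
python3 s.py
```

```text
7.55 j7 31.33 pos [ 0.5238 -0.0123  0.1543] rot [1.7993e+02 2.0000e-02 1.1986e+02] F [ 4.59  1.39 -1.63] M [ 0.205 -1.057 -0.049] w 0.0477
```

Request:
drive_tool(moves="0 0 0 -1 -0.3;0 0 0 -2 -0.3;0 0 0 -3 -0.3;0 0 0 -4 -0.3;0 0 0 -5 -0.3;0 0 0 -6 -0.3;0 0 0 -6 -0.3;0 0 0 -6 -0.3")

```text
time_s: 8.35
tool_pos: [0.5238, -0.0122, 0.1542]
tool_rot: [179.9, 0.0, 125.9]
force: [5.3, 1.6, -0.5]
grip_width: 0.0476
```

```bash
python3 s.py
```

```text
8.35 j7 37.3 pos [ 0.5238 -0.0122  0.1542] rot [1.7994e+02 3.0000e-02 1.2588e+02] F [ 5.32  1.63 -0.48] M [ 0.173 -1.071  0.042] w 0.0476
```

Request:
drive_tool(moves="0 0 0 -1 -0.3;0 0 0 -2 -0.3;0 0 0 -3 -0.3;0 0 0 -4 -0.3;0 0 0 -5 -0.3;0 0 0 -6 -0.3;0 0 0 -6 -0.3;0 0 0 -6 -0.3")

```text
time_s: 9.15
tool_pos: [0.5238, -0.0123, 0.1543]
tool_rot: [179.9, 0.0, 131.9]
force: [3.9, 1.9, -1.7]
grip_width: 0.0474
```

```bash
python3 s.py
```

```text
9.15 j7 43.25 pos [ 0.5238 -0.0123  0.1543] rot [1.7995e+02 3.0000e-02 1.3186e+02] F [ 3.93  1.91 -1.72] M [ 0.2   -1.087 -0.076] w 0.0474
```

Request:
drive_tool(moves="0 0 0 -1 -0.3;0 0 0 -2 -0.3;0 0 0 -3 -0.3;0 0 0 -4 -0.3;0 0 0 -5 -0.3;0 0 0 -6 -0.3;0 0 0 -6 -0.3;0 0 0 -6 -0.3")

```text
time_s: 9.95
tool_pos: [0.5238, -0.0123, 0.1543]
tool_rot: [179.9, 0.0, 137.8]
force: [4.3, 1.1, -1.1]
grip_width: 0.0474
```

```bash
python3 s.py
```

```text
9.95 j7 49.21 pos [ 0.5238 -0.0123  0.1543] rot [1.7995e+02 3.0000e-02 1.3784e+02] F [ 4.26  1.1  -1.1 ] M [ 0.252 -1.073 -0.14 ] w 0.0474
```

Request:
drive_tool(moves="0 0 0 -1 -0.3;0 0 0 -2 -0.3;0 0 0 -3 -0.3;0 0 0 -4 -0.3;0 0 0 -4 -0.3;0 0 0 -4 -0.3;0 0 0 -4 -0.3;0 0 0 -4 -0.3")

```text
time_s: 10.75
tool_pos: [0.5238, -0.0123, 0.1543]
tool_rot: [180.0, 0.0, 141.8]
force: [4.9, 0.9, -1.3]
grip_width: 0.0476
```

```bash
python3 s.py
```

```text
10.75 j7 53.18 pos [ 0.5238 -0.0123  0.1543] rot [1.7995e+02 4.0000e-02 1.4184e+02] F [ 4.94  0.88 -1.32] M [ 0.201 -1.106 -0.057] w 0.0476
```

Request:
drive_tool(moves="0 0 0 -2 -0.3;0 0 0 -4 -0.3;0 0 0 -6 -0.3;0 0 0 -8 -0.3;0 0 0 -10 -0.3;0 0 0 -12 -0.3;0 0 0 -14 -0.3;0 0 0 -14 -0.3")

```text
time_s: 11.55
tool_pos: [0.5238, -0.0124, 0.1543]
tool_rot: [180.0, 0.0, 155.9]
force: [5.6, 1.4, -0.8]
grip_width: 0.0479
```

```bash
python3 s.py
```

```text
11.55 j7 67.1 pos [ 0.5238 -0.0124  0.1543] rot [1.7997e+02 5.0000e-02 1.5585e+02] F [ 5.59  1.43 -0.81] M [ 0.151 -1.064 -0.012] w 0.0479
```

Request:
drive_tool(moves="0 0 0 -2 -0.3;0 0 0 -4 -0.3;0 0 0 -6 -0.3;0 0 0 -8 -0.3;0 0 0 -9 -0.3;0 0 0 -9 -0.3;0 0 0 -9 -0.3;0 0 0 -9 -0.3")

```text
time_s: 12.35
tool_pos: [0.5238, -0.0124, 0.1543]
tool_rot: [180.0, 0.1, 164.8]
force: [4.5, 1.0, -1.1]
grip_width: 0.0478
```

```bash
python3 s.py
```

```text
12.35 j7 75.99 pos [ 0.5238 -0.0124  0.1543] rot [1.7998e+02 5.0000e-02 1.6479e+02] F [ 4.49  1.04 -1.11] M [ 0.191 -1.104 -0.028] w 0.0478
```

Request:
drive_tool(moves="0 0 0 -2 -0.3;0 0 0 -4 -0.3;0 0 0 -6 -0.3;0 0 0 -8 -0.3;0 0 0 -10 -0.3;0 0 0 -12 -0.3;0 0 0 -14 -0.3;0 0 0 -15 -0.3")

```text
time_s: 13.15
tool_pos: [0.5238, -0.0124, 0.1543]
tool_rot: [-180.0, 0.1, 179.9]
force: [5.2, 0.8, -0.4]
grip_width: 0.048
```

Request:
drive_tool(moves="0 0 0 -2 -0.3;0 0 0 -4 -0.3;0 0 0 -6 -0.3;0 0 0 -8 -0.3;0 0 0 -9 -0.3;0 0 0 -9 -0.3;0 0 0 -9 -0.3;0 0 0 -9 -0.3")

```text
time_s: 13.95
tool_pos: [0.5237, -0.0125, 0.1542]
tool_rot: [180.0, 0.1, -171.3]
force: [5.1, 0.9, -0.9]
grip_width: 0.0477
```

```bash
python3 s.py
```

```text
13.95 j7 99.81 pos [ 0.5237 -0.0125  0.1542] rot [ 1.7999e+02  5.0000e-02 -1.7127e+02] F [ 5.13  0.85 -0.94] M [ 0.266 -1.135 -0.278] w 0.0477
```

Request:
drive_tool(moves="0 0 0 2 -0.3;0 0 0 4 -0.3;0 0 0 6 -0.3;0 0 0 8 -0.3;0 0 0 9 -0.3;0 0 0 9 -0.3;0 0 0 9 -0.3;0 0 0 9 -0.3")

```text
time_s: 14.75
tool_pos: [0.5238, -0.0124, 0.1543]
tool_rot: [-180.0, 0.1, 179.8]
force: [5.0, 2.2, -0.9]
grip_width: 0.0473
```

```bash
python3 s.py
```

```text
14.75 j7 90.9 pos [ 0.5238 -0.0124  0.1543] rot [-1.8000e+02  6.0000e-02  1.7979e+02] F [ 4.97  2.25 -0.92] M [ 0.195 -1.099 -0.044] w 0.0473
```

Request:
drive_tool(moves="0 0 0 3 -0.3;0 0 0 6 -0.3;0 0 0 9 -0.3;0 0 0 12 -0.3;0 0 0 15 -0.3;0 0 0 18 -0.3;0 0 0 21 -0.3;0 0 0 24 -0.3")

```text
time_s: 15.55
tool_pos: [0.5237, -0.0124, 0.1543]
tool_rot: [180.0, 0.0, 155.7]
force: [4.8, 1.2, -1.3]
grip_width: 0.0477
```

```bash
python3 s.py
```

```text
15.55 j7 66.91 pos [ 0.5237 -0.0124  0.1543] rot [1.7997e+02 4.0000e-02 1.5566e+02] F [ 4.85  1.22 -1.33] M [ 0.16  -1.142  0.019] w 0.0477
```

Request:
drive_tool(moves="0 0 0 3 -0.3;0 0 0 6 -0.3;0 0 0 9 -0.3;0 0 0 12 -0.3;0 0 0 15 -0.3;0 0 0 18 -0.3;0 0 0 21 -0.3;0 0 0 24 -0.3")

```text
time_s: 16.35
tool_pos: [0.5238, -0.0123, 0.1543]
tool_rot: [179.9, 0.0, 131.7]
force: [5.4, 1.2, -0.8]
grip_width: 0.0477
```

Request:
drive_tool(moves="0 0 0 3 -0.3;0 0 0 6 -0.3;0 0 0 9 -0.3;0 0 0 12 -0.3;0 0 0 15 -0.3;0 0 0 18 -0.3;0 0 0 21 -0.3;0 0 0 24 -0.3")

```text
time_s: 17.15
tool_pos: [0.5239, -0.0122, 0.1543]
tool_rot: [179.9, 0.0, 107.7]
force: [6.3, 0.7, -1.7]
grip_width: 0.0478
```

```bash
python3 s.py
```

```text
17.15 j7 19.21 pos [ 0.5239 -0.0122  0.1543] rot [179.93   0.   107.66] F [ 6.32  0.68 -1.69] M [ 0.172 -1.16  -0.008] w 0.0478
```

Request:
drive_tool(moves="0 0 0 3 -0.3;0 0 0 6 -0.3;0 0 0 9 -0.3;0 0 0 12 -0.3;0 0 0 15 -0.3;0 0 0 18 -0.3;0 0 0 21 -0.3;0 0 0 24 -0.3")

```text
time_s: 17.95
tool_pos: [0.5239, -0.0123, 0.1542]
tool_rot: [179.9, -0.0, 83.7]
force: [5.4, 2.2, -1.0]
grip_width: 0.0474
```

Request:
drive_tool(moves="0 0 0 3 -0.3;0 0 0 6 -0.3;0 0 0 9 -0.3;0 0 0 12 -0.3;0 0 0 15 -0.3;0 0 0 18 -0.3;0 0 0 21 -0.3;0 0 0 24 -0.3")

```text
time_s: 18.75
tool_pos: [0.524, -0.0122, 0.1543]
tool_rot: [179.9, -0.1, 59.7]
force: [5.8, 0.6, -1.8]
grip_width: 0.0474
```

Request:
drive_tool(moves="0 0 0 3 -0.3;0 0 0 6 -0.3;0 0 0 9 -0.3;0 0 0 12 -0.3;0 0 0 15 -0.3;0 0 0 18 -0.3;0 0 0 21 -0.3;0 0 0 24 -0.3")

```text
time_s: 19.55
tool_pos: [0.524, -0.0123, 0.1543]
tool_rot: [180.0, -0.1, 35.7]
force: [6.4, 1.6, -1.0]
grip_width: 0.0479
```

```bash
python3 s.py
```

```text
19.55 j7 -52.29 pos [ 0.524  -0.0123  0.1543] rot [ 1.7996e+02 -8.0000e-02  3.5660e+01] F [ 6.45  1.62 -1.04] M [ 0.225 -1.193  0.049] w 0.0479
```

Request:
drive_tool(moves="0 0 0 0 0.7;0 0 0 0 0.7;0 0 0 0 0.7;0 0 0 0 0.7;0 0 0 0 0.7;0 0 -0.02 0 0.7;0 0 -0.055 0 0.7;0 0 -0.09 0 0.7")

```text
time_s: 20.35
tool_pos: [0.5226, -0.0126, 0.2446]
tool_rot: [-180.0, 0.1, 35.8]
force: [0.1, 0.4, 0.8]
grip_width: 0.0738
```

Request:
drive_tool(moves="0.005 -0.008 -0.02 -7 -1;0.018 -0.03 -0.02 -15 -1;0.033 -0.055 -0.02 -23 -1;0.048 -0.08 -0.02 -31 -1;0.063 -0.105 -0.02 -39 -1;0.077 -0.125 -0.02 -47 -1;0.0845 -0.138 -0.02 -54 -1;0.0845 -0.138 -0.02 -58.5 -1")

```text
time_s: 21.15
tool_pos: [0.5102, 0.1521, 0.2637]
tool_rot: [-179.9, -0.0, 94.8]
force: [-0.1, -0.1, 0.8]
grip_width: 0.0182
```

```bash
python3 - <<'E'
from h import *
exec(open("s.py").read())
K,T,c=cam("wrist"); p,d=read_camera("wrist"); cv2.imwrite("pics/w3.png",p[:,:,::-1])
print("shift",(Rt.T@(np.array([.5123,.149,.158])-o["tool_pos"])).round(4))
E
```

```text
21.15 j7 -13.34 pos [0.5102 0.1521 0.2637] rot [-1.7994e+02 -3.0000e-02  9.4840e+01] F [-0.13 -0.15  0.79] M [-0.091  0.01   0.03 ] w 0.0182
shift [-0.0033  0.0019  0.1057]
```

View pics/w3.png

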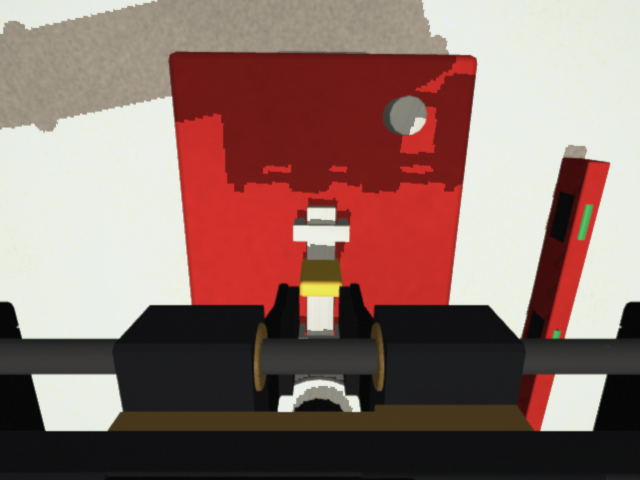

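Request:
drive_tool(moves="-0.003 0.002 0.01 0 -1;-0.003 0.002 0.03 0 -1;-0.003 0.002 0.05 0 -1;-0.003 0.002 0.07 0 -1;-0.003 0.002 0.09 0 -1;-0.003 0.002 0.1 0 -1;-0.003 0.002 0.105 0 -1;-0.003 0.002 0.105 0 -1")

```text
time_s: 22.0
tool_pos: [0.5132, 0.1456, 0.1587]
tool_rot: [-180.0, 0.0, 94.2]
force: [0.6, 1.1, -0.4]
grip_width: 0.0002
```

```bash
python3 s.py 0.5152 0.1085 0.158
```

```text
22.0 j7 -11.44 pos [0.5132 0.1456 0.1587] rot [-1.7996e+02  2.0000e-02  9.4240e+01] F [ 0.61  1.07 -0.44] M [-0.063  0.049  0.027] w 0.0002
shift tool [-0.0372 -0.0008  0.0007]
```

Request:
drive_tool(moves="-0.003 0 0 0 -1;-0.006 0 0 0 -1;-0.009 0 0 0 -1;-0.012 0 0 0 -1;-0.015 0 0 0 -1;-0.018 0 0 0 -1;-0.018 0 0 0 -1;-0.018 0 0 0 -1")

```text
time_s: 22.8
tool_pos: [0.5145, 0.1275, 0.1588]
tool_rot: [-180.0, 0.0, 94.3]
force: [-0.2, 1.0, 0.5]
grip_width: 0.0002
```

```bash
python3 s.py
```

```text
22.8 j7 -9.61 pos [0.5145 0.1275 0.1588] rot [-1.7997e+02  5.0000e-02  9.4290e+01] F [-0.23  1.    0.5 ] M [-0.021 -0.013 -0.041] w 0.0002
```

Request:
drive_tool(moves="-0.003 0 0 0 -1;-0.006 0 0 0 -1;-0.009 0 0 0 -1;-0.012 0 0 0 -1;-0.015 0 0 0 -1;-0.017 0 0 0 -1;-0.017 0 0 0 -1;-0.017 0 0 0 -1")

```text
time_s: 23.6
tool_pos: [0.5161, 0.1104, 0.1591]
tool_rot: [180.0, 0.0, 94.3]
force: [-0.3, -0.1, 1.0]
grip_width: 0.0003
```

```bash
python3 s.py; python3 - <<'E'
from h import *
for n in ["top","scene"]:
    K,T,c=cam(n); p,d=read_camera(n); 
    for r in pinpoint(n,"bolt_tab")[:1]: print(n,r["uv"],r["conf"],at_z(K,T,r["uv"],.1804).round(4))
E
```

```text
23.6 j7 -7.86 pos [0.5161 0.1104 0.1591] rot [1.7999e+02 5.0000e-02 9.4290e+01] F [-0.33 -0.06  0.98] M [-0.09   0.017 -0.02 ] w 0.0003
top [293.8, 285.1] 0.62 [0.5157 0.0856 0.1804]
scene [306.9, 180.8] 0.76 [0.5113 0.0976 0.1804]
```

Request:
drive_tool(moves="-0.0005 0 0 0 -1;-0.001 0 0 0 -1;-0.0015 0 0 0 -1;-0.002 0 0 0 -1;-0.002 0 0 0 -1;-0.002 0 0 0 -1;-0.002 0 0 0 -1;-0.002 0 0 0 -1")

```text
time_s: 24.6
tool_pos: [0.5162, 0.1095, 0.1591]
tool_rot: [180.0, -0.0, 94.3]
force: [0.4, 3.1, 0.3]
grip_width: 0.0006
```

Request:
drive_tool(moves="-0.0005 0 0 0 -1;-0.001 0 0 0 -1;-0.0015 0 0 0 -1;-0.0015 0 0 0 -1;-0.0015 0 0 0 -1;-0.0015 0 0 0 -1;-0.0015 0 0 0 -1;-0.0015 0 0 0 -1")

```text
time_s: 25.4
tool_pos: [0.5162, 0.1094, 0.1592]
tool_rot: [180.0, -0.1, 94.4]
force: [-0.3, 5.5, -1.4]
grip_width: 0.0004
```

Request:
drive_tool(moves="-0.001 0 0 0 -1;-0.002 0 0 0 -1;-0.003 0 0 0 -1;-0.003 0 0 0 -1;-0.003 0 0 0 -1;-0.003 0 0 0 -1;-0.003 0 0 0 -1;-0.003 0 0 0 -1")

```text
time_s: 26.2
tool_pos: [0.5162, 0.1093, 0.1593]
tool_rot: [180.0, -0.3, 94.5]
force: [-0.3, 12.0, -1.1]
grip_width: 0.0005
```

Request:
drive_tool(moves="0.002 0 0 0 -1;0.005 0 0 0 -1;0.01 0 0 0 -1;0.016 0 -0.01 0 -1;0.02 0 -0.03 0 -1;0.02 0 -0.06 0 -1;0.02 0 -0.1 0 -1;0.02 0 -0.14 0 -1")

```text
time_s: 27.0
tool_pos: [0.5147, 0.124, 0.3009]
tool_rot: [-180.0, 0.0, 94.3]
force: [1.3, 0.4, 0.4]
grip_width: 0.0002
```

Request:
drive_tool(moves="0.01 0 -0.01 0 -1;0.02 0 -0.03 0 -1;0.03 0 -0.05 0 -1;0.03 0 -0.05 0 -1;0.03 0 -0.05 0 -1;0.03 0 -0.05 0 -1;0.03 0 -0.05 0 -1;0.03 0 -0.05 0 -1")

```text
time_s: 27.8
tool_pos: [0.5125, 0.154, 0.3483]
tool_rot: [-179.9, 0.0, 94.3]
force: [0.6, -0.1, 0.0]
grip_width: 0.0007
```

```bash
python3 - <<'E'
from h import *
exec(open("s.py").read())
K,T,c=cam("wrist"); p,d=read_camera("wrist"); cv2.imwrite("pics/w4.png",p[:,:,::-1])
v,u=np.mgrid[:480,:640]; z=d.ravel()
q=np.linalg.inv(K)@np.stack([u.ravel(),v.ravel(),np.ones(u.size)]); q=q*[[1],[-1],[-1]]*z
P=(T[:3,:3]@q).T+T[:3,3]; P=P[z>0.05]
m=(abs(P[:,0]-.515)<.03)&(abs(P[:,1]-.1)<.04)&(P[:,2]>.172)&(P[:,2]<.19); a=P[m]
print("tab",len(a),cv2.minAreaRect((a[:,:2]*1000).astype(np.float32)))
for t in ["bolt_tab","keeper","dial_top"]:
    for r in pinpoint("wrist",t)[:1]: print(t,r["uv"],r["conf"],at_depth(K,T,r["uv"],d[int(r["uv"][1]),int(r["uv"][0])]).round(4))
p,d=read_camera("top"); cv2.imwrite("pics/top4.png",cv2.resize(p[200:360,180:430,::-1],None,fx=3,fy=3))
E
```

```text
27.8 j7 -14.31 pos [0.5125 0.154  0.3483] rot [-1.7994e+02  3.0000e-02  9.4270e+01] F [ 0.6  -0.09  0.01] M [-0.123  0.049 -0.031] w 0.0007
tab 355 ((516.4640502929688, 94.06967163085938), (29.565343856811523, 9.331900596618652), 4.033077239990234)
bolt_tab [317.6, 280.6] 0.67 [0.5161 0.095  0.1807]
keeper [317.2, 208.2] 0.59 [0.5112 0.1542 0.1441]
dial_top [317.4, 378.7] 0.93 [0.5126 0.1508 0.3972]
```

View pics/w4.png

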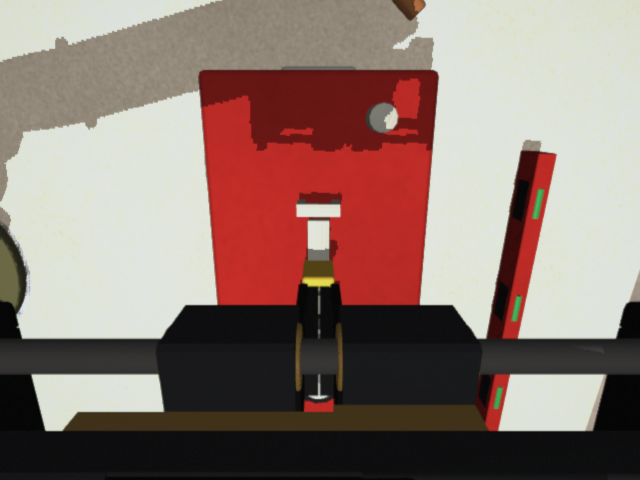

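Request:
drive_tool(moves="-0.03 0 0 0 -1;-0.07 0 0 0 -1;-0.11 0 0 0 -1;-0.15 0 0 0 -1;-0.19 0 0 0 -1;-0.21 0 0 0 -1;-0.21 0 0 0 -1;-0.21 0 0 0 -1")

```text
time_s: 28.85
tool_pos: [0.5285, -0.0544, 0.3491]
tool_rot: [180.0, -0.0, 94.3]
force: [0.1, 1.2, -0.0]
grip_width: 0.0007
```

```bash
python3 - <<'E'
from h import *
exec(open("s.py").read())
K,T,c=cam("wrist"); p,d=read_camera("wrist"); cv2.imwrite("pics/w5.png",p[:,:,::-1])
v,u=np.mgrid[:480,:640]; z=d.ravel()
q=np.linalg.inv(K)@np.stack([u.ravel(),v.ravel(),np.ones(u.size)]); q=q*[[1],[-1],[-1]]*z
P=(T[:3,:3]@q).T+T[:3,3]; P=P[z>0.05]
m=(abs(P[:,0]-.515)<.03)&(abs(P[:,1]-.1)<.04)&(P[:,2]>.176)&(P[:,2]<.19); a=P[m]
print("tab",len(a),cv2.minAreaRect((a[:,:2]*1000).astype(np.float32)))
m=np.linalg.norm(P[:,:2]-[.524,-.0126],axis=1)<.035; a=P[m&(P[:,2]>.178)&(P[:,2]<.192)]
if len(a): print("dial",cv2.minEnclosingCircle((a[:,:2]*1000).astype(np.float32)))
E
```

```text
28.85 j7 8.4 pos [ 0.5285 -0.0544  0.3491] rot [ 1.7999e+02 -5.0000e-02  9.4300e+01] F [ 0.06  1.22 -0.05] M [ 0.006  0.066 -0.005] w 0.0007
tab 678 ((516.7172241210938, 91.8259506225586), (29.260929107666016, 11.854266166687012), 3.4719603061676025)
dial ((524.2789306640625, -12.568269729614258), 25.404375076293945)
```

View pics/w5.png

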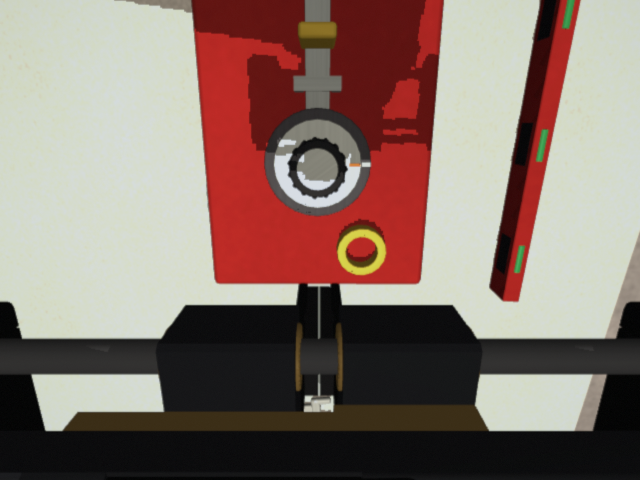

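```bash
python3 -c "
from cell import *
print(sign_off())"
```

```text
the job is handed in; nothing more can be done
None
```

The chest is unlocked: the dial is six clicks clockwise of its anticlockwise stop, and the bolt is fully home and out of its keeper. The job was handed in at about 29 s of the 72 s allowed, with the arm clear of everything.

- **Finding the stop:** I gripped the dial at 20 N and turned it anticlockwise in small steps. It passed three clicks, each reading about 0.14 N m or less. It then met the stop at about 0.28 N m, against about 0.6 N m for damage.
- **Counting:** I turned it clockwise 9 degrees off the stop to the first place, then exactly six times 24 degrees, and let go. Torque was near zero (0.05 N m or less) at each place where I read it.
- **Bolt:** I pushed the tab with closed fingers until it stopped moving while the force rose from 5.5 to 12 N. The wrist depth image put the tab at y = 91.8 mm, from 122.0 mm at the start. That is about 30 mm of travel, which is full travel, and the bolt's end shows clear of the keeper.
- **Last look:** The ring's orange mark lines up with the white mark, and the dial is where it was. The tape roll, socket and level look unmoved. I did not recheck the hammer, wrench or cartridge, but the arm never went near them.

**Disagreements:** During the push, the trained network put the tab at y = 86 mm in the top camera and 98 mm in the scene camera. I relied on the wrist depth measurement and the hard stop instead.

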